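# Hold the square in the corner of the paper cutter

## Robot

A 6-joint arm with a two-finger parallel gripper is mounted at the origin on the work surface. World frame = base frame: x ahead of the robot, y to its left, z up, the work surface at z = 0. Lengths are in m, angles in rad, forces in N, time in s.
With the tool pointing down it reaches from about 0.25 to 0.775 m from the base axis. Payload 4 kg.
Tool frame: the origin (TCP) lies midway between the tips of the shut fingers; the grasp point (between the pads) lies 19 mm behind it; z points along the fingers, y is the line along which they close (so a half turn about z gives the same grasp; the last joint's range is limited). The gripper opens to 94 mm and grips with 3 to 60 N. Pads are 16 mm wide; open, the fingers measure 119 mm over their backs; the gripper's body (75 mm by 177 mm) begins 78 mm behind the grasp point.
Start: joints at [-1.285, 0.087, 1.371, -0, 1.684, -0.103], TCP at [0.208, -0.509, 0.206] pointing down, gripper open.
Joint ranges: [-3.1, 3.1], [-0.76, 2.03], [0.27, 2.55], [-1.08, 4.22], [0.17, 2.65], [-2.57, 2.57]. Speed limits (rad/s): [2.79, 2.79, 3.14, 3.14, 3.14, 3.14].

## Interface

Orientations are given as [roll, pitch, yaw] about the fixed x, y, z axes, in that order (R = Rz(yaw) Ry(pitch) Rx(roll)).
In Python, from bench import get_obs, snapshot, close_job gives the robot as it stands. The module is installed in compiled form; this text tells all that it offers.
- The arm moves only by the tool drive_tool, never from a script. Its argument "commands" is a list of rows, each a list of 6 numbers: the shift along the tool's x, y, z in units of 0.04 m (1.0 is 0.04 m), then the turn, a rotation vector about the tool's x, y, z in units of 0.1 rad (1.0 is 0.1 rad). In form: [[dx, dy, dz, wx, wy, wz], ...]. A call has 1 to 20 rows; each row shifts and turns the commanded pose from where the row before left it, along the tool's axes as they then stand; what a row does not reach is not made up. A row lasts 1/8 s, in which the tool goes at most 62.5 mm and 10.7 degrees, less where a joint would pass 70% of its speed; a pose out of reach is approached as far as the arm can. A call with a number of a shift or a turn outside -1 to 1 is refused whole. A call with a gripper value outside its range is refused whole. "gripper" is the closure, from 0 (fully open) to 1 (shut), set as the call begins (left out, the last holds). The fingers move at their own pace and stop on an object; the grip force is fixed at half the most. Time passes only in rows, so rows that do not move let the fingers close. It gives the time, the measured TCP pose, the force, the opening and the grip force at its end, in the units of the state.
- get_obs(): the state, without advancing time (a new reading comes with each control period).
- snapshot(name): name is "scene" or "top" or "wrist"; returns a dict with "image" (400x640x3 uint8, blue, green, red), "range_z" (400x640 float32, m along the optical axis (not along the pixel's ray), 0 where there is no reading), "fx", "fy", "cx", "cy" (pixels), "rvec" (rotation vector, rad) and "tvec" (3), from world to camera coordinates, as OpenCV has them. Camera axes: x right, y down, z forward; pixel columns grow to the right and rows downward; lengths in m; the calibration is good to about 2 mm. The wrist camera is an equidistant fisheye: a pixel r from the principal point sees the ray r / f radians off the axis. A picture is of the moment at which its call begins.
- close_job(): hands the job in; it is judged then, once.
The state is a dict: "time": time; "joint_positions": joint angles; "qvel": joint speeds; "joint_torque": joint torques, N m; "tool_pos": TCP position; "ee_rot": TCP orientation; "wrist_force": force on the tool from outside, world axes, zero at the start; "wrist_torque": the same for the moment, N m; "width": finger opening in m; "finger_force": force on a finger pad.
Only numpy, scipy, OpenCV 4.12 (cv2) and the standard library are available. Lean on these libraries where they do the work, as an engineer would, in place of code of your own. Each camera call takes 0.05 s, during which the arm holds its last target. There are 200 camera calls.

## Task

To check the paper cutter, take the L-shaped metal square by its wooden grip, set it flat on the cutter's board and slide it under the raised hold-down bar into the corner between the fence and the side rail, until its long leg lies flush along the fence and its short leg flush along the rail. Finish holding it there: keep gripping it and keep pressing it against both faces at once with a light, steady push, without letting go. Leave all the other things where they are.

Things in the scene. Friction and masses are not known exactly. Their poses are not given: they have to be found in the camera images.
- square: Loose aluminium square, 0.15 to 0.23 kg, starts flat on the desk, its x axis within 0.6 rad of world x. Flat triangle frame 5 mm thick: long leg 160 mm, short leg 120 mm, both 24 mm wide, and a diagonal brace carrying an upright wooden grip block, 22 mm in x by 40 mm in y, from 5 to 45 mm above the underside: grip it across the 22 mm. Origin: on the underside, below the grip's centre; z up.
- heel (a point): Outer right-angled corner (heel) of the square, on its underside, at x +50, y +95 mm from the square's origin; axes as the square's. The long leg runs from here 160 mm along -y (outer edge faces +x), the short leg 120 mm along -x (outer edge faces +y).
- corner (a point): Inner corner of the paper cutter where fence and side rail meet, on the board's top face, 30 mm above the desk. Axes are the cutter's: x points into the fence, y into the side rail, z up; with the square home, the heel is at this point and the axes agree. The board reaches from here 280 mm along -x and 275 mm along -y.
- bar (a point): Fixed hold-down bar over the board, parallel to the rail, 300 mm long; this point is the middle of its underside, 15 mm above the board. Axes as the cutter's. The bar is 18 mm wide (y), 10 mm thick and lies from 30 to 48 mm on the -y side of the corner, over the whole board; its ends stand on the fence and on a foot at the board's front end.
- fence: Polished, slippery aluminium fence (friction about 0.2), fixed across the cutter's far end: 300 mm along y, 20 mm deep, 15 mm high above the board. Origin: on the board, at the middle of the face that the square's long leg must touch (the face looks to the cutter's -x).
- rail: Polished, slippery aluminium side rail (friction about 0.2), fixed along the cutter's left side beside the blade: 280 mm along x, 15 mm thick, 15 mm high above the board. Origin: on the board, at the middle of the face that the square's short leg must touch (the face looks to the cutter's -y).
- cutter: Paper cutter, fixed to the desk: dark wooden board 300 x 300 mm, top 30 mm above the desk, with fence, rail, hold-down bar and, outside the rail, the lowered blade with a black handle sticking out to the front (top about 65 mm above the desk). Origin: on the desk under the board's centre; the corner is at x +130, y +125 mm from it. Turned up to 0.12 rad about the vertical.
- rule: Not to be used: a straight aluminium rule, 200 x 30 x 5 mm, with the same wooden grip block as the square. It lies on the desk beside the square, nearer or farther. Origin: underside centre; long along y.
- calculator: Bystander: desk calculator 150 x 85 x 14 mm, origin at its underside centre.
- jar: Bystander: clear jar, 60 mm across, 85 mm high, origin at its underside centre.
- tape: Bystander: tape roll lying flat, 76 mm across, 18 mm high, origin at its underside centre.
- gluestick: Bystander: glue stick standing up, 28 mm across, 90 mm high, origin at its underside centre.
- sharpener: Bystander: small pencil sharpener 26 x 16 x 12 mm on the cutter's board, in the front right part well away from the corner, origin at its underside centre.
There are look-alikes about, which are no part of the job. Several things look just like the square: the one meant starts farthest from the robot's base.

How it is judged:
By the outcome, as a careful person would: the job done as asked, in the order asked, and still so for the second after the job is handed in, while the arm keeps its last pose, push and grip.
It also fails if it takes over 56 s, if anything falls off the work surface, if the arm or the gripper's body presses on something with over 40 N, if the wrist force passes 120 N, or if a joint passes its speed limit or range.

## Working session

There is one attempt and no reset: what is moved stays moved. The work goes in short steps, Python scripts to look and compute and a tool call to move; the robot and the scene stay as the last step left them, time stands still between calls to the robot, and variables do not carry over. Pictures are saved under pics/ and viewed, at most 10 in all, crops included, and the job is handed in when it is done.

Besides the shell and the picture viewer there is one more tool, called after ">>>" in YAML: its name, and indented under it one key for each argument. drive_tool: Moves the arm, as the interface text tells. Its arguments: {"type":"object","properties":{"commands":{"type":"array"},"gripper":{"type":"number"}},"required":["commands"]}

```bash
mkdir -p pics
cat > h.py <<'E'
import numpy as np, cv2
from bench import get_obs, snapshot, close_job
def save(n,tag):
    s=snapshot(n); cv2.imwrite(f'pics/{tag}.png',s['image']); np.save(f'pics/{tag}.npy',s,allow_pickle=True); return s
def load(tag): return np.load(f'pics/{tag}.npy',allow_pickle=True).item()
def cam(s):
    R=cv2.Rodrigues(np.array(s['rvec'],float))[0]; t=np.array(s['tvec'],float).ravel(); return R,t
def ray_plane(s,u,v,z):
    R,t=cam(s); d=R.T@np.array([(u-s['cx'])/s['fx'],(v-s['cy'])/s['fy'],1.]); c=-R.T@t
    return c+d*(z-c[2])/d[2]
def cloud(s):
    R,t=cam(s); v,u=np.mgrid[:400,:640]; z=s['range_z']
    P=np.stack([(u-s['cx'])/s['fx']*z,(v-s['cy'])/s['fy']*z,z],-1)
    return (P-t)@R
def proj(s,P):
    R,t=cam(s); p=R@np.array(P)+t; return s['fx']*p[0]/p[2]+s['cx'], s['fy']*p[1]/p[2]+s['cy']
E
python3 - <<'E'
from h import *
s=save('top','top0'); save('scene','scene0')
print(get_obs())
print({k:s[k] for k in('fx','fy','cx','cy','rvec','tvec')})
E
```

```text
{'time': 0.1, 'joint_positions': array([-1.28508119e+00,  8.79193651e-02,  1.37206991e+00,  2.80851369e-06,
        1.68359982e+00, -1.03103396e-01]), 'qvel': array([ 0.00045496, -0.00300873, -0.00294023,  0.00010553, -0.00074615,
        0.0008714 ]), 'joint_torque': array([ 1.69930405e-03, -3.41250801e+01, -3.03302300e+01,  7.19561731e-02,
        3.04739352e-02, -1.11588042e-04]), 'tool_pos': array([ 0.20836079, -0.50848379,  0.20441715]), 'ee_rot': array([-3.13960710e+00, -2.08251950e-04,  3.88818637e-01]), 'wrist_force': array([0.18581501, 0.42805568, 0.90362725]), 'wrist_torque': array([ 5.35368584e-02,  4.69523483e-02, -4.92379402e-05]), 'finger_force': 0.0, 'width': 0.09393853470292014}
{'fx': 490.2382426263975, 'fy': 490.2382426263975, 'cx': 319.9767942515886, 'cy': 201.88029260266327, 'rvec': array([ 2.17723141, -2.11699764,  0.13099331]), 'tvec': array([-0.05424331,  0.48633599,  1.30380426])}
```

View pics/top0.png

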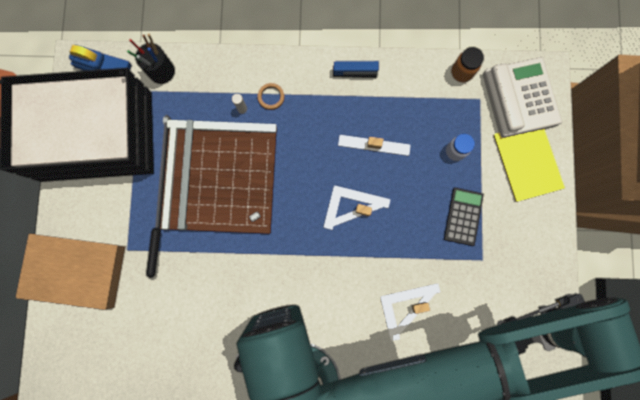

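View pics/scene0.png

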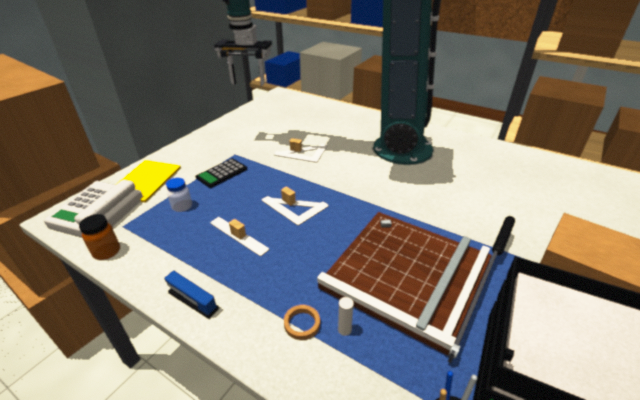

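Run:
```python
from h import *
s=load('top0'); im=s['image']
a=cv2.resize(im[170:240,310:410],None,fx=8,fy=8,interpolation=cv2.INTER_CUBIC)[:, :]
cv2.imwrite('pics/c1.png',a)
b=cv2.resize(im[110:240,155:285],None,fx=4.6,fy=4.6,interpolation=cv2.INTER_CUBIC)
cv2.imwrite('pics/c2.png',b)
print([ray_plane(s,*p,0.005).round(3) for p in((337,187),(390,203),(328,228),(385,293),(460,150),(464,216))])
C=cloud(s)
for p in((363,210),(230,180),(275,127),(250,127),(168,180),(185,180),(152,250),(238,100),(414,308),(460,143)): print(p,C[p[1],p[0]].round(3))
```

```text
[array([ 0.534, -0.087,  0.005]), array([ 0.493, -0.235,  0.005]), array([ 0.419, -0.064,  0.005]), array([ 0.247, -0.224,  0.005]), array([ 0.649, -0.43 ,  0.005]), array([ 0.463, -0.439,  0.005])]
(363, 210) [ 0.467 -0.157  0.042]
(230, 180) [0.542 0.209 0.03 ]
(275, 127) [0.693 0.09  0.037]
(250, 127) [0.688 0.158 0.048]
(168, 180) [0.535 0.374 0.046]
(185, 180) [0.533 0.323 0.063]
(152, 250) [0.344 0.399 0.06 ]
(238, 100) [0.749 0.186 0.093]
(414, 308) [ 0.213 -0.295  0.047]
(460, 143) [ 0.649 -0.408  0.084]
```

View pics/c1.png

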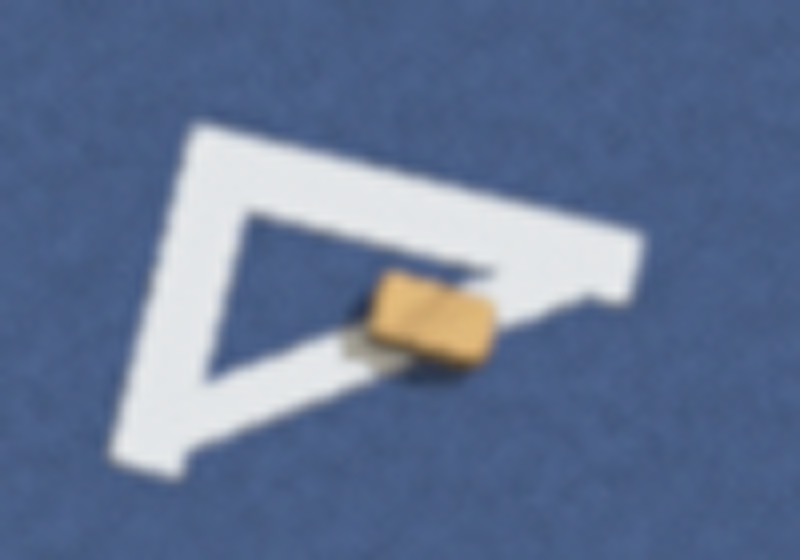

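View pics/c2.png

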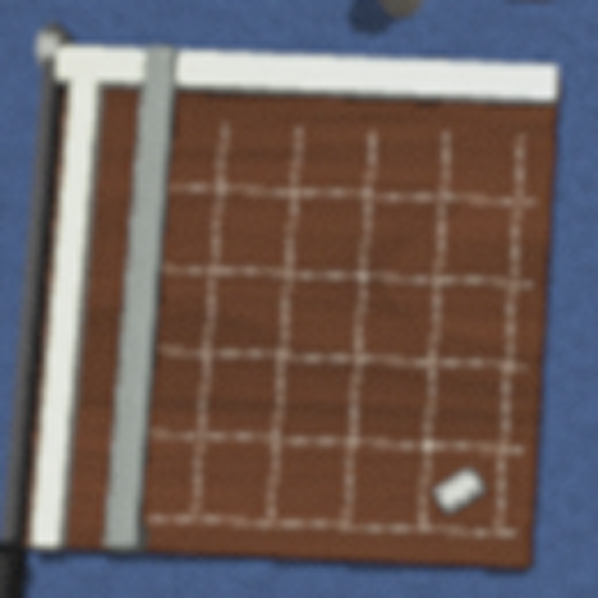

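Run:
```python
from h import *
s=load('top0')
def px(c,f,o): return ((c[0]+.5)/f-.5+o[0],(c[1]+.5)/f-.5+o[1])
P=[ray_plane(s,*px(c,8,(310,170)),.005)[:2] for c in((192,122),(646,236),(108,462))]
h,l,sh=P; a=lambda d:np.arctan2(d[1],d[0])
print('sq',np.round(P,4),'len',np.linalg.norm(l-h),np.linalg.norm(sh-h))
ya=a(h-sh); yb=a(h-l)-np.pi/2; print('yaw',ya,yb)
y=(120*ya+160*yb)/280; R=np.array([[np.cos(y),-np.sin(y)],[np.sin(y),np.cos(y)]])
# fit: average of three corners
m=np.mean([h,l,sh],0)-R@np.mean([[.05,.095],[.05,-.065],[-.07,.095]],0); print('origin',m,y)
g=[ray_plane(s,*px(c,8,(310,170)),.045)[:2] for c in((387,270),(495,298),(480,367),(368,340))]; print('grip',np.mean(g,0),np.round(g,4))
R0,t=cam(s); print('cam',-R0.T@t)
o=(155,110)
for z in(.03,.045):
  Q=[ray_plane(s,*px(c,4.6,o),z)[:2] for c in((102,86),(557,102),(65,548),(530,568),(560,65),(142,548),(106,548))]
  k=Q[0]; print(z,np.round(Q,4),'fence ang',a(k-Q[1])-np.pi/2,np.linalg.norm(k-Q[1]),'rail',a(k-Q[2]),np.linalg.norm(k-Q[2]))
print('sharp',ray_plane(s,*px((460,490),4.6,o),.04))
# depth based: board edges/bars via cloud
C=cloud(s).reshape(-1,3)
for lo,hi,n in((.04,.05,'rail/fence'),(.051,.058,'bar')):
  q=C[(C[:,2]>lo)&(C[:,2]<hi)&(C[:,0]>.4)&(C[:,0]<.66)&(C[:,1]>.27)&(C[:,1]<.45)]
  print(n,len(q),q.mean(0) if len(q) else'')
```

```text
sq [[ 0.5404 -0.0768]
 [ 0.5046 -0.2354]
 [ 0.4207 -0.0508]] len 0.16265203359402725 0.12251970546041173
yaw -0.21390428762831332 -0.22232868245936244
origin [ 0.4697579  -0.15949996] -0.21871822753176995
grip [ 0.46876484 -0.15874672] [[ 0.4849 -0.1432]
 [ 0.4764 -0.1796]
 [ 0.4529 -0.175 ]
 [ 0.461  -0.1372]]
cam [ 0.31066308 -0.05802268  1.35627888]
0.03 [[0.6843 0.3653]
 [0.6815 0.0884]
 [0.4031 0.3682]
 [0.399  0.0928]
 [0.7046 0.0875]
 [0.4043 0.3226]
 [0.4038 0.3439]] fence ang -0.010065875920194811 0.27689697230439453 rail -0.010410328758721003 0.28121962068893364
0.045 [[0.6801 0.3605]
 [0.6773 0.0867]
 [0.402  0.3634]
 [0.398  0.0911]
 [0.7002 0.0859]
 [0.4033 0.3183]
 [0.4027 0.3394]] fence ang -0.010065875920195255 0.2737653122467382 rail -0.010410328758721003 0.2780390721758476
sharp [0.44294648 0.1347655  0.04      ]
rail/fence 896 [0.5354165  0.3834433  0.04578774]
bar 554 [0.53315206 0.34189846 0.05482967]
```

The meant square is the L-frame at (357,207): it is about 0.50 m from the base. The look-alike at (410,308) is only about 0.36 m away, and the plain strip at (375,145) is the rule. The crop shows the heel, both legs (163 and 122 mm measured) and the grip on the brace. The cutter crop shows the corner at about (102,86), with the bar to the right of the rail.

>>> drive_tool:
  commands:
    - [0,0,0,0,0,-0.963]
    - [0,0,0,0,0,-0.963]
    - [0,0,0,0,0,-0.963]
    - [0,0,0,0,0,-0.963]
    - [0,0,0,0,0,-0.963]
    - [0,0,0,0,0,-0.963]
    - [0,0,0,0,0,-0.963]
    - [0,0,0,0,0,-0.963]
    - [0,0,0,0,0,-0.963]
    - [0,0,0,0,0,-0.963]
  gripper: 0

```text
time: 1.35
tool_pos: [0.2084, -0.5086, 0.2048]
ee_rot: [-3.141, -0.001, 1.355]
wrist_force: [0.2, -0.3, -0.1]
width: 0.0941
finger_force: 0.0
```

>>> drive_tool:
  commands:
    - [0.83,0.374,0,0,0,0]
    - [0.83,0.374,0,0,0,0]
    - [0.83,0.374,0,0,0,0]
    - [0.83,0.374,0,0,0,0]
    - [0.83,0.374,0,0,0,0]
    - [0.83,0.374,0,0,0,0]
    - [0.83,0.374,0,0,0,0]
    - [0.83,0.374,0,0,0,0]
    - [0.83,0.374,0,0,0,0]
    - [0.83,0.374,0,0,0,0]
    - [0.83,0.374,0,0,0,0]
    - [0.83,0.374,0,0,0,0]
    - [0,0,0.5,0,0,0]
    - [0,0,0.5,0,0,0]
    - [0,0,0.5,0,0,0]
    - [0,0,0,0,0,0]
    - [0,0,0,0,0,0]

```text
time: 3.48
tool_pos: [0.4705, -0.1592, 0.146]
ee_rot: [3.141, 0.0, 1.352]
wrist_force: [0.5, -0.5, -0.5]
width: 0.094
finger_force: 0.0
```

Run:
```python
from h import *
s=save('wrist','w1'); o=get_obs(); print(o['tool_pos'],o['ee_rot'],o['time'],o['wrist_force'])
R,t=cam(s); print(s['fx'],s['cx'],s['cy'],-R.T@t)
```

```text
[ 0.47073478 -0.15937153  0.14647239] [3.14005465e+00 4.44462586e-04 1.35170674e+00] 3.525 [0.07018947 0.56162159 1.06268149]
309.70691628693146 317.6399757317576 195.39326647491106 [ 0.48789703 -0.08127856  0.32481954]
```

View pics/w1.png

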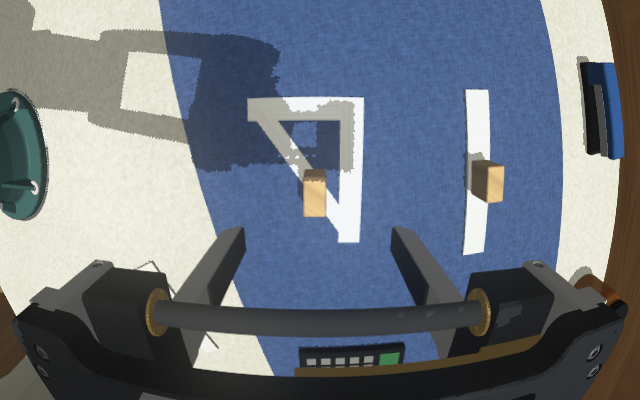

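```bash
cat >> h.py <<'E'
def fray(s,u,v,z):
    R,t=cam(s); x,y=(u-s['cx'])/s['fx'],(v-s['cy'])/s['fy']; r=np.hypot(x,y)+1e-12
    d=R.T@np.array([np.sin(r)*x/r,np.sin(r)*y/r,np.cos(r)]); c=-R.T@t
    return c+d*(z-c[2])/d[2]
E
python3 - <<'E'
from h import *
s=load('w1')
print([fray(s,*p,.005).round(4)[:2] for p in((364,97),(358,243),(247,98))])
g=[fray(s,*p,.045)[:2] for p in((304,181),(326,181),(326,217),(304,217))]; print(np.round(g,4),np.mean(g,0))
o=get_obs()
E
```

```text
[array([ 0.5372, -0.079 ]), array([ 0.5009, -0.2362]), array([ 0.4196, -0.053 ])]
[[ 0.4613 -0.1435]
 [ 0.4812 -0.1479]
 [ 0.4738 -0.1827]
 [ 0.4532 -0.1781]] [ 0.46737101 -0.16305205]
```

The wrist view shows the grip top between (304,181) and (326,217), giving (0.467,-0.163). That agrees with the top camera within 4 mm, so I'm descending.

>>> drive_tool:
  commands:
    - [-0.06,-0.055,0.4,0,0,0]
    - [0,0,0.5,0,0,0]
    - [0,0,0.5,0,0,0]
    - [0,0,0.5,0,0,0]
    - [0,0,0.5,0,0,0]
    - [0,0,0.5,0,0,0]
    - [0,0,0.3,0,0,0]
    - [0,0,0.14,0,0,0]
    - [0,0,0,0,0,0]
    - [0,0,0,0,0,0]

```text
time: 4.78
tool_pos: [0.4682, -0.1613, 0.0127]
ee_rot: [3.14, 0.0, 1.352]
wrist_force: [0.2, -0.4, -0.2]
width: 0.094
finger_force: 0.0
```

>>> drive_tool:
  commands:
    - [0,0,0,0,0,0]
    - [0,0,0,0,0,0]
    - [0,0,0,0,0,0]
    - [0,0,0,0,0,0]
    - [0,0,0,0,0,0]
    - [0,0,0,0,0,0]
    - [0,0,0,0,0,0]
    - [0,0,0,0,0,0]
  gripper: 1

```text
time: 5.78
tool_pos: [0.4675, -0.1609, 0.0119]
ee_rot: [-3.141, 0.0, 1.352]
wrist_force: [0.4, -0.3, -0.2]
width: 0.022
finger_force: 30.0
```

>>> drive_tool:
  commands:
    - [0,0,-0.3,0,0,0]
    - [0,0,-0.5,0,0,0]
    - [0,0,-0.6,0,0,0]
    - [0,0,-0.6,0,0,0]
    - [0,0,-0.5,0,0,0]
    - [0,0,0,0,0,-0.7]
    - [0,0,0,0,0,-0.7]
    - [0,0,0,0,0,-0.69]
    - [0,0,0,0,0,0]
    - [0,0,0,0,0,0]

```text
time: 7.02
tool_pos: [0.4676, -0.161, 0.1121]
ee_rot: [3.141, 0.0, 1.56]
wrist_force: [0.3, 0.3, -2.4]
width: 0.0219
finger_force: 30.0
```

>>> drive_tool:
  commands:
    - [0.4,0.1,0,0,0,0]
    - [0.6,0.2,0,0,0,0]
    - [0.7,0.25,0,0,0,0]
    - [0.7,0.25,0,0,0,0]
    - [0.7,0.25,0,0,0,0]
    - [0.7,0.25,0,0,0,0]
    - [0.7,0.25,0,0,0,0]
    - [0.7,0.25,0,0,0,0]
    - [0.7,0.25,0,0,0,0]
    - [0.7,0.25,0,0,0,0]
    - [0.7,0.25,0,0,0,0]
    - [0.7,0.25,0,0,0,0]
    - [0.6,0.25,0,0,0,0]
    - [0.46,0.28,0,0,0,0]
    - [0,0,0,0,0,0]
    - [0,0,0,0,0,0]
    - [0,0,0,0,0,0]

```text
time: 9.15
tool_pos: [0.604, 0.1995, 0.1119]
ee_rot: [-3.141, 0.0, 1.56]
wrist_force: [0.4, -0.6, -2.2]
width: 0.0218
finger_force: 30.0
```

Run:
```python
from h import *
s=save('wrist','w2'); o=get_obs(); print(o['tool_pos'],o['ee_rot'],o['time'],o['wrist_force'],o['width'])
a=cv2.resize(s['image'][30:330,120:520],None,fx=2,fy=2,interpolation=cv2.INTER_CUBIC); cv2.imwrite('pics/w2c.png',a)
```

```text
[0.60413759 0.19944265 0.1119959 ] [-3.14150833e+00  2.38303984e-04  1.55987420e+00] 9.2 [ 0.15853127 -0.24062283 -1.74747379] 0.021694188339280104
```

View pics/w2c.png

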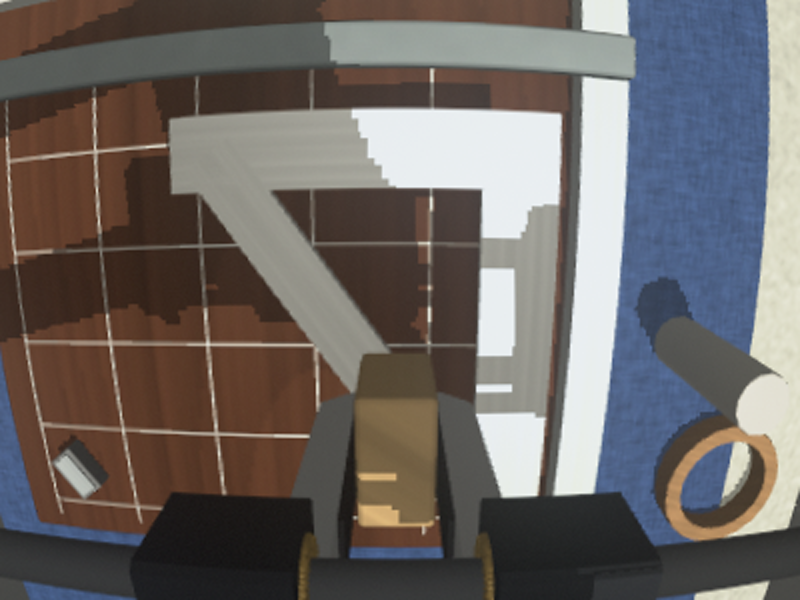

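The square hangs level in the grip, with its heel at crop (561,115). The fence's top inner edge runs from about (583,90) to (554,490), and the bar's near edge crosses at y of about 75–98. The gluestick and tape are clear of the path.

Run:
```python
from h import *
s=load('w2'); f=lambda c,z: fray(s,(c[0]+.5)/2-.5+120,(c[1]+.5)/2-.5+30,z)[:2]
a=lambda d:np.arctan2(d[1],d[0])
h,sh,l=[f(c,.105) for c in((561,115),(171,119),(546,497))]
print('sq',h,sh,l,'yaw',a(h-sh),a(h-l)-np.pi/2, 'len',np.linalg.norm(h-sh))
p,q=f((583,90),.045),f((554,490),.045); print('fence',p,q,a(p-q)-np.pi/2)
p,q=f((325,67),.045),f((620,76),.045); print('bar low edge',p,q,a(q-p))
```

```text
sq [0.65479172 0.29331684] [0.53588398 0.2946329 ] [0.65702051 0.16433138] yaw -0.011067434737797517 0.017277690333635798 len 0.11891501591006935
fence [0.68017998 0.3086331 ] [0.67738094 0.13080054] -0.015738406323925203
bar low edge [0.57758153 0.31641673] [0.69627027 0.31572436] -0.005833427565299496
```

>>> drive_tool:
  commands:
    - [0,0,0.3,0,0,0]
    - [0,0,0.4,0,0,0]
    - [0,0,0.4,0,0,0]
    - [0,0,0.3,0,0,0]
    - [0,0,0.15,0,0,0]
    - [0,0,0.1,0,0,0]
    - [0,0,0,0,0,0]
    - [0,0,0,0,0,0]
    - [0,0,0,0,0,0]

```text
time: 10.32
tool_pos: [0.6048, 0.2002, 0.0465]
ee_rot: [3.14, -0.0, 1.561]
wrist_force: [0.1, 0.5, -1.8]
width: 0.0218
finger_force: 30.0
```

>>> drive_tool:
  commands:
    - [0,0,0.03,0,0,0]
    - [0,0,0.03,0,0,0]
    - [0,0,0,0,0,0]
    - [0,0,0,0,0,0]

```text
time: 10.82
tool_pos: [0.6044, 0.2001, 0.0434]
ee_rot: [-3.142, 0.0, 1.561]
wrist_force: [0.1, 0.1, -2.0]
width: 0.0221
finger_force: 30.0
```

>>> drive_tool:
  commands:
    - [0,0,0.025,0,0,0]
    - [0,0,0,0,0,0]
    - [0,0,0,0,0,0]

```text
time: 11.2
tool_pos: [0.6044, 0.2001, 0.0424]
ee_rot: [-3.142, 0.0, 1.561]
wrist_force: [0.2, 0.4, -1.3]
width: 0.0217
finger_force: 30.0
```

>>> drive_tool:
  commands:
    - [0,0,0.025,0,0,0]
    - [0,0,0,0,0,0]
    - [0,0,0,0,0,0]

```text
time: 11.58
tool_pos: [0.6046, 0.2001, 0.0419]
ee_rot: [3.141, -0.0, 1.561]
wrist_force: [-0.4, 0.6, 1.7]
width: 0.0216
finger_force: 30.0
```

>>> drive_tool:
  commands:
    - [0.15,0.03,0,0,0,0]
    - [0.2,0.07,0,0,0,0]
    - [0.2,0.08,0,0,0,0]
    - [0.2,0.08,0,0,0,0]
    - [0.2,0.08,0,0,0,0]
    - [0.2,0.08,0,0,0,0]
    - [0.2,0.06,0,0,0,0]
    - [0.15,0.02,0,0,0,0]
    - [0,0,0,0,0,0]
    - [0,0,0,0,0,0]

```text
time: 12.82
tool_pos: [0.6257, 0.261, 0.0419]
ee_rot: [3.14, -0.002, 1.561]
wrist_force: [0.1, 0.2, 3.4]
width: 0.0216
finger_force: 30.0
```

Run:
```python
from h import *
o=get_obs(); print(o['tool_pos'],o['ee_rot'],o['wrist_force'],o['wrist_torque'],o['time'])
s=save('wrist','w3')
a=cv2.resize(s['image'][80:280,240:440],None,fx=3,fy=3,interpolation=cv2.INTER_CUBIC); cv2.imwrite('pics/w3c.png',a)
```

```text
[0.62571248 0.26098911 0.04189987] [ 3.13965024e+00 -1.85804681e-03  1.56120243e+00] [0.07082938 0.23533124 3.43125365] [-0.00490653 -0.18209254 -0.00965094] 12.825
```

View pics/w3c.png

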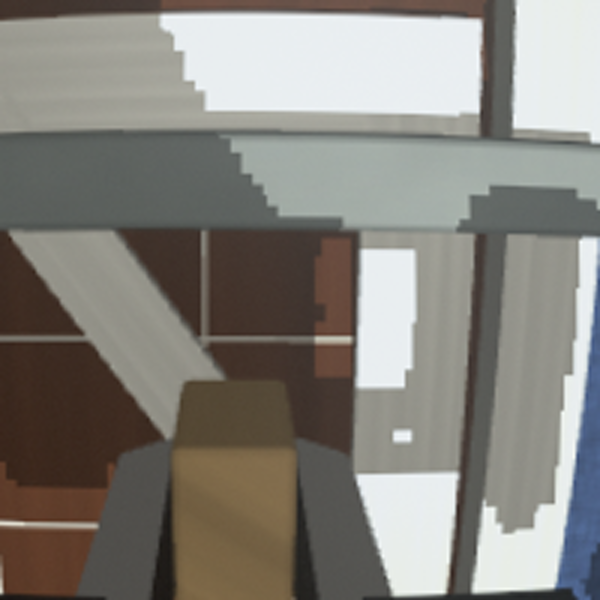

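The short leg is now under the bar. A thin strip of board remains between the long leg and the fence (x of about 483–490), so I'm creeping in.

>>> drive_tool:
  commands:
    - [0,0.02,0,0,0,0]
    - [0,0.02,0,0,0,0]
    - [0,0.02,0,0,0,0]
    - [0,0,0,0,0,0]
    - [0,0,0,0,0,0]

```text
time: 13.5
tool_pos: [0.6258, 0.261, 0.042]
ee_rot: [-3.139, -0.001, 1.562]
wrist_force: [-6.2, 1.6, 6.9]
width: 0.022
finger_force: 30.0
```

>>> drive_tool:
  commands:
    - [0.05,0,0,0,0,0]
    - [0.04,0,0,0,0,0]
    - [0.04,0,0,0,0,0]
    - [0,0,0,0,0,0]
    - [0,0,0,0,0,0]

```text
time: 14.12
tool_pos: [0.6273, 0.2637, 0.0419]
ee_rot: [-3.141, 0.002, 1.56]
wrist_force: [-1.9, -3.6, 7.2]
width: 0.0221
finger_force: 30.0
```

>>> drive_tool:
  commands:
    - [0,0,-0.02,0,0,0]
    - [0,0,0,0,0,0]
    - [0,0,0,0,0,0]

```text
time: 14.5
tool_pos: [0.6274, 0.2646, 0.0419]
ee_rot: [-3.141, 0.001, 1.561]
wrist_force: [-1.1, -2.6, 2.9]
width: 0.0219
finger_force: 30.0
```

>>> drive_tool:
  commands:
    - [0.03,0,0,0,0,0]
    - [0.03,0,0,0,0,0]
    - [0,0,0,0,0,0]
    - [0,0,0,0,0,0]

```text
time: 15.0
tool_pos: [0.6274, 0.2677, 0.0419]
ee_rot: [-3.141, -0.0, 1.561]
wrist_force: [1.4, -1.2, 1.2]
width: 0.0216
finger_force: 30.0
```

Moving freely now, so I'm continuing in small steps toward the rail, then the fence.

>>> drive_tool:
  commands:
    - [0.03,0,0,0,0,0]
    - [0.03,0,0,0,0,0]
    - [0,0,0,0,0,0]
    - [0,0,0,0,0,0]

```text
time: 15.5
tool_pos: [0.6271, 0.2679, 0.0421]
ee_rot: [-3.14, 0.003, 1.56]
wrist_force: [-1.1, -7.2, 3.8]
width: 0.0217
finger_force: 30.0
```

>>> drive_tool:
  commands:
    - [0,0.03,0,0,0,0]
    - [0,0.03,0,0,0,0]
    - [0,0,0,0,0,0]
    - [0,0,0,0,0,0]

```text
time: 16.0
tool_pos: [0.6278, 0.2676, 0.0422]
ee_rot: [-3.136, 0.004, 1.561]
wrist_force: [-5.9, -8.9, 5.6]
width: 0.0216
finger_force: 30.0
```

Run:
```python
from h import *
o=get_obs(); print(o['tool_pos'],o['ee_rot'],o['wrist_force'],o['wrist_torque'],o['time'])
s=save('wrist','w4')
a=cv2.resize(s['image'][60:260,270:430],None,fx=3,fy=3,interpolation=cv2.INTER_CUBIC)
t=save('top','top4'); b=cv2.resize(t['image'][115:175,165:265],None,fx=3,fy=10,interpolation=cv2.INTER_CUBIC)
b=cv2.resize(t['image'][115:190,170:208],None,fx=8,fy=8,interpolation=cv2.INTER_CUBIC)
print(a.shape,b.shape)
cv2.imwrite('pics/w4c.png',np.hstack([a,b]))
```

```text
[0.62781168 0.26763893 0.04219841] [-3.13632434  0.00439422  1.56066647] [-5.91331469 -8.85540767  5.58956171] [-1.14703518  0.74371215  0.15667443] 16.0
(600, 480, 3) (600, 304, 3)
```

View pics/w4c.png

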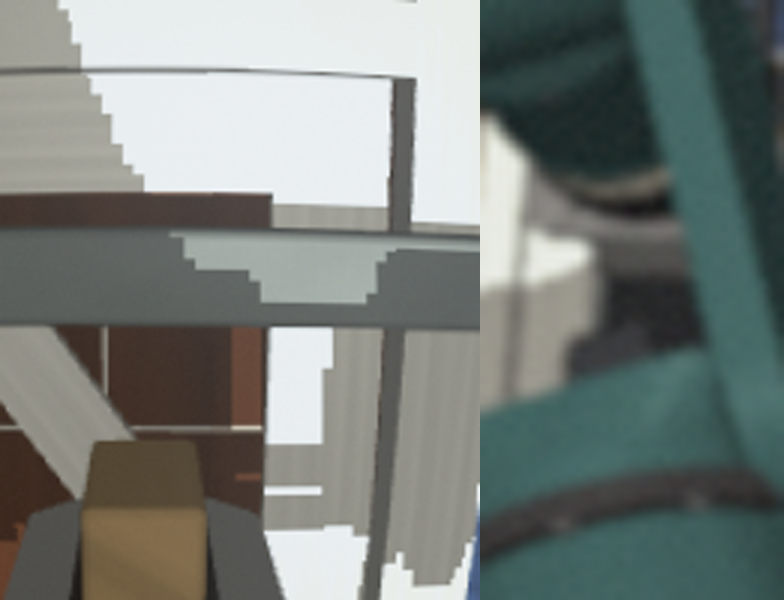

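No board strip is visible at the rail (line at y of about 70) or the fence (x of about 390 at the top). I'll check numerically for leftover brown pixels along both seams.

Run:
```python
from h import *
s=load('w4'); im=s['image'].astype(int)
for r in(95,110,125,172,185,200,215,228,240,250): print(r,[tuple(im[r,c]) for c in range(*( (397,402) if r<130 else (391-(r-172)//8, 397-(r-172)//8)))])
for c in(280,300,330,360,380,395): print('c',c,[tuple(im[r,c]) for r in range(81,87)])
```

```text
95 [(np.int64(241), np.int64(238), np.int64(233)), (np.int64(241), np.int64(238), np.int64(233)), (np.int64(232), np.int64(230), np.int64(225)), (np.int64(143), np.int64(145), np.int64(147)), (np.int64(71), np.int64(73), np.int64(79))]
110 [(np.int64(241), np.int64(239), np.int64(234)), (np.int64(241), np.int64(238), np.int64(234)), (np.int64(218), np.int64(215), np.int64(209)), (np.int64(128), np.int64(129), np.int64(133)), (np.int64(79), np.int64(81), np.int64(85))]
125 [(np.int64(241), np.int64(238), np.int64(234)), (np.int64(241), np.int64(239), np.int64(234)), (np.int64(140), np.int64(143), np.int64(143)), (np.int64(79), np.int64(83), np.int64(89)), (np.int64(85), np.int64(87), np.int64(88))]
172 [(np.int64(146), np.int64(154), np.int64(154)), (np.int64(146), np.int64(155), np.int64(155)), (np.int64(144), np.int64(153), np.int64(154)), (np.int64(142), np.int64(151), np.int64(151)), (np.int64(142), np.int64(150), np.int64(151)), (np.int64(141), np.int64(149), np.int64(150))]
185 [(np.int64(143), np.int64(152), np.int64(152)), (np.int64(144), np.int64(154), np.int64(154)), (np.int
[... 2646 characters left out ...]
.int64(184), np.int64(178)), (np.int64(232), np.int64(229), np.int64(224)), (np.int64(240), np.int64(238), np.int64(234))]
c 380 [(np.int64(238), np.int64(238), np.int64(233)), (np.int64(239), np.int64(238), np.int64(234)), (np.int64(239), np.int64(238), np.int64(234)), (np.int64(144), np.int64(147), np.int64(143)), (np.int64(201), np.int64(198), np.int64(191)), (np.int64(236), np.int64(233), np.int64(228))]
c 395 [(np.int64(238), np.int64(238), np.int64(233)), (np.int64(238), np.int64(238), np.int64(233)), (np.int64(238), np.int64(238), np.int64(233)), (np.int64(234), np.int64(234), np.int64(228)), (np.int64(119), np.int64(123), np.int64(121)), (np.int64(215), np.int64(212), np.int64(205))]
```

Run:
```python
from h import *
for tag in('w3','w4'):
  s=load(tag); im=s['image'].astype(int)
  print(tag)
  for r in(95,115,125,175,190,205,220,235,245,255,265):
    seg=im[r,372:412]; d=seg[:,2]-seg[:,0]; k=d.argmax(); print(r,372+k,d[k],(d>12).sum(),'dark',372+np.where(seg.sum(1)<330)[0][[0,-1]] if (seg.sum(1)<330).any() else '')
```

```text
w3
95 401 28 2 dark [401 410]
115 400 13 1 dark [400 409]
125 411 7 0 dark [372 409]
175 397 15 4 dark [397 407]
190 396 16 4 dark [396 405]
205 397 15 3 dark [396 404]
220 395 15 3 dark [394 403]
235 394 15 3 dark [393 401]
245 392 18 3 dark [392 400]
255 392 17 2 dark [392 398]
265 391 17 1 dark [391 397]
w4
95 401 8 0 dark [401 407]
115 400 11 0 dark [400 406]
125 400 10 0 dark [400 406]
175 397 16 1 dark [397 404]
190 396 13 1 dark [397 403]
205 395 13 1 dark [396 401]
220 394 12 0 dark [394 400]
235 372 10 0 dark [393 398]
245 406 10 0 dark [393 397]
255 390 6 0 dark [392 396]
265 389 8 0 dark [390 394]
```

Only a sub-pixel trace of brown is left at the fence mid-rows. I'll ease the rail and down push, press into the fence, then re-press the rail.

>>> drive_tool:
  commands:
    - [-0.03,0,-0.02,0,0,0]
    - [0,0,0,0,0,0]
    - [0,0.03,0,0,0,0]
    - [0,0,0,0,0,0]
    - [0,0,0,0,0,0]

```text
time: 16.73
tool_pos: [0.6289, 0.2676, 0.0422]
ee_rot: [-3.136, 0.003, 1.561]
wrist_force: [-4.6, -6.2, 2.1]
width: 0.0217
finger_force: 30.0
```

>>> drive_tool:
  commands:
    - [0,0.02,0,0,0,0]
    - [0,0,0,0,0,0]
    - [0,0,0,0,0,0]

```text
time: 17.1
tool_pos: [0.629, 0.2676, 0.0423]
ee_rot: [-3.135, 0.003, 1.561]
wrist_force: [-6.9, -6.0, 4.7]
width: 0.0219
finger_force: 30.0
```

>>> drive_tool:
  commands:
    - [0,0,0,-0.06,0.03,0]
    - [0,0,0,0,0,0]
    - [0,0,0,0,0,0]

```text
time: 17.48
tool_pos: [0.629, 0.2678, 0.0419]
ee_rot: [-3.141, -0.0, 1.561]
wrist_force: [-5.6, -4.7, 2.8]
width: 0.0217
finger_force: 30.0
```

Run:
```python
from h import *
o=get_obs(); print(o['tool_pos'],o['ee_rot'],o['wrist_force'],o['wrist_torque'],o['time'])
s=save('wrist','w5'); im=s['image'].astype(int)
for r in(95,115,125,175,190,205,220,235,245,255,265):
    seg=im[r,380:412]; d=seg[:,2]-seg[:,0]; k=d.argmax(); dk=380+np.where(seg.sum(1)<330)[0]; print(r,380+k,d[k],dk[[0,-1]])
for c in(270,300,330,360,390): seg=im[76:92,c]; d=seg[:,2]-seg[:,0]; print('c',c,d.max(),76+seg.sum(1).argmin())
a=cv2.resize(s['image'][70:270,250:430],None,fx=3,fy=3,interpolation=cv2.INTER_CUBIC); cv2.imwrite('pics/w5c.png',a)
```

```text
[0.6290357  0.26775372 0.04193989] [-3.14070400e+00 -3.28144371e-04  1.56100906e+00] [-5.58415754 -4.74907602  2.77544232] [-0.90180387  0.85199903 -0.04520492] 17.475
95 400 6 [401 405]
115 400 4 [401 404]
125 398 8 [400 404]
175 380 10 [398 402]
190 384 10 [397 400]
205 382 10 [396 399]
220 380 10 [395 398]
235 381 10 [393 397]
245 398 10 [392 395]
255 389 9 [392 394]
265 388 9 [390 393]
c 270 11 84
c 300 2 83
c 330 0 83
c 360 -2 84
c 390 -1 85
```

View pics/w5c.png

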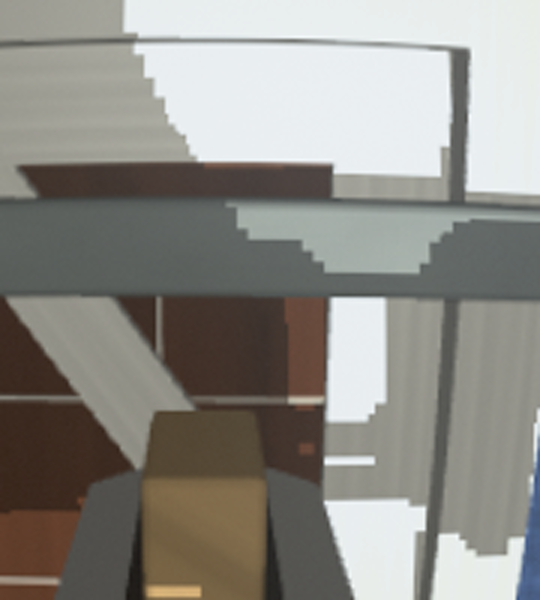

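Both seams are free of brown, so the legs are flush. I'll add a touch of rail push, since I backed that off earlier, and check that it holds.

>>> drive_tool:
  commands:
    - [0.02,0.005,0,0,0,0]
    - [0,0,0,0,0,0]
    - [0,0,0,0,0,0]
    - [0,0,0,0,0,0]

```text
time: 18.02
tool_pos: [0.6291, 0.2678, 0.042]
ee_rot: [-3.14, 0.001, 1.561]
wrist_force: [-7.1, -5.8, 4.3]
width: 0.0218
finger_force: 30.0
```

>>> drive_tool:
  commands:
    - [0,0,0,0,0,0]
    - [0,0,0,0,0,0]
    - [0,0,0,0,0,0]
    - [0,0,0,0,0,0]
    - [0,0,0,0,0,0]
    - [0,0,0,0,0,0]

```text
time: 18.77
tool_pos: [0.6291, 0.2678, 0.042]
ee_rot: [-3.14, 0.001, 1.561]
wrist_force: [-6.6, -6.5, 4.6]
width: 0.0217
finger_force: 30.0
```

The pose and push are steady at about 6.5 N on each face.

```bash
python3 -c "
from bench import close_job
print(close_job())"
```

```text
the job is handed in; nothing more can be done
None
```

I handed the job in at about 19 s with the square still gripped in the cutter's corner, its long leg flush along the fence and its short leg flush along the rail, pressed with about 6.5 N on each face.

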